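Shunt the wagons from the stock tray to the display rack

TASK

Move the four model wagons from the cardboard tray to the dark wooden display rack, one at a time: take the wagon next to the tray's white-label end first and stand it in the rack's bay next to the buffer stop with the red beam, then take the next one along the tray and put it in the next bay of the rack, and so on, so that the row keeps its sequence from label end to buffer stop. Leave the wagons that are not yet due where they are; each must end standing upright on the bay floor, between its dividers and in line with them, let go. Never tip a wagon over, and leave the paint jar, glue bottle and screwdriver alone.

Things in the scene. Friction and masses are not known exactly. Their poses are not given: they have to be found in the camera images.
- van_c (a point): Closed goods van: brown wooden box body with a dark roof, 50 mm high. About 80 mm long (its own x axis, buffers included), 32 mm wide (own y, flat or round sides to grip across), stands on a flat foot under its middle (it does not roll). This point is its centre line, half-way up.
- tank_c (a point): Tank wagon: lying barrel of 32 mm diameter (axis 33 mm above the foot) with a small dome, bare metal, on a black frame, 52 mm high in all. About 80 mm long (its own x axis, buffers included), 32 mm wide (own y, flat or round sides to grip across), stands on a flat foot under its middle (it does not roll). This point is its centre line, half-way up.
- open_c (a point): Open wagon: grey, an empty open-topped box with a pale wooden floor, 44 mm high. About 80 mm long (its own x axis, buffers included), 32 mm wide (own y, flat or round sides to grip across), stands on a flat foot under its middle (it does not roll). This point is its centre line, half-way up.
- brake_c (a point): Brake van: brown cabin (the middle 44 mm of the length) with open platforms at both ends under one long white roof, with a stub of chimney; 52 mm high with it, roof top at 49 mm. About 80 mm long (its own x axis, buffers included), 32 mm wide (own y, flat or round sides to grip across), stands on a flat foot under its middle (it does not roll). This point is its centre line, half-way up.
- tray: Grey-brown card tray, fixed, 116 (own x) by 294 mm (own y); the four wagons start in it in any order. Origin: centre of underside, on the table; bay floor 6 up. A flat white label lies at its +y end (y 158), next to the bay at y 105. Four bays for wagons lying along own x, centred at own y -105, -35, 35, 105; each 62 wide, 104 long. Dividers 8 thick, 10 high above the floor, only at |x| 34 to 52 (middle free for fingers); 10 high lips at x +-55.
- rack: Dark wooden rack, fixed, 116 (own x) by 366 mm (own y), empty. Origin: centre of underside, on the table; bay floor 12 up. At y +168 or -168 (varies) the buffer stop, at the other end a thin lamp post, 43 high. Four bays for wagons lying along own x, centred at own y -105, -35, 35, 105; each 62 wide, 104 long. Dividers 8 thick, 10 high above the floor, only at |x| 34 to 52 (middle free for fingers); 10 high lips at x +-55.
- stop: Buffer stop: red beam 50 mm long (along the rack's x) on two dark posts, 34 mm high, 14 mm thick, fixed at one end of the rack. Origin: centre of its underside. The bay next to it is the first to fill.
- jar_c (a point): Small paint jar, 34 mm diameter, 45 mm high, not to be disturbed. This point is half-way up.
- glue_c (a point): Small clear glue bottle with black cap, 28 mm diameter, 68 mm high, not to be disturbed. This point is half-way up.
- driver_grip (a point): Screwdriver, 160 mm long, lying on the table beyond the racks, not to be disturbed. This point is in the middle of its handle.
Not all that is in view belongs to the job. Leave any pink look-alike of the part that bears van_c alone.

How it is judged:
By the outcome, as a careful person would: the job done as asked, in the order asked, and still so for the second after the job is handed in, with the robot touching nothing.
It also fails if it takes over 128 s, if anything falls off the work surface, if the arm or the gripper's body presses on something with over 40 N, if the wrist force passes 120 N, or if a joint passes its speed limit or range.

ROBOT

A 6-joint arm with a two-finger parallel gripper is mounted at the origin on the work surface. World frame = base frame: x ahead of the robot, y to its left, z up, the work surface at z = 0. Lengths are in m, angles in degrees, forces in N, time in s.
With the tool pointing down it reaches from about 0.25 to 0.725 m from the base axis. Payload 9.7 kg.
Tool frame: the origin (TCP) lies at the very end of the fingers, on their centre line; the grasp point (between the pads) lies 19 mm behind it; z points along the fingers, y is the line along which they close (so a half turn about z gives the same grasp; the last joint's range is limited). The gripper opens to 85 mm and grips with 20 to 120 N. Pads are 22 mm wide; open, the fingers measure 114 mm over their backs; the gripper's body (76 mm by 85 mm) begins 54 mm behind the grasp point. The pads swing forward as they close: fully open they stand 13 mm farther back than shut.
Start: joints at [-74.313, 4.979, 10.078, 95.1, 0, 90], TCP at [0.149, -0.53, 0.231] pointing down, gripper open.
Joint ranges: [-179.16, 179.16], [-48.56, 103.87], [-65.8, 70.77], [-126.05, 130.52], [-82.76, 87.17], [-180, 180]. Speed limits (degrees/s): [127.2, 127.2, 147.25, 180, 180, 180].

INTERFACE

Orientations are given as [roll, pitch, yaw] about the fixed x, y, z axes, in that order (R = Rz(yaw) Ry(pitch) Rx(roll)).
In Python, from workcell import telemetry, optics, workorder gives the robot as it stands.
- The arm moves only by the shell command python3 -m handwheel 'ROWS' [FORCE]. ROWS is JSON, a list of rows, each an object of numbers: "tx", "ty", "tz": the shift along the tool's x, y, z in m; "ax", "ay", "az": the turn, a rotation vector about the tool's x, y, z in degrees; "jaw": the gripper command: -1 is shut, 1 is fully open, values between are in proportion. A call has exactly 10 rows; each row shifts and turns the commanded pose from where the row before left it, along the tool's axes as they then stand; what a row does not reach is not made up. A row lasts 1/8 s, in which the tool goes at most 62.5 mm and 10.7 degrees, less where a joint would pass 70% of its speed; a pose out of reach is approached as far as the arm can. A call is refused whole if a number of a shift passes 0.0625 or a number of a turn 10.7, either way. A call with a gripper value outside its range is refused whole. The fingers move at their own pace and stop on an object; FORCE is the grip in N (left out, the last holds). Time passes only in rows, so rows that do not move let the fingers close, or fill a call up. It gives the time, the measured TCP pose, the force, the opening and the grip force at its end, in the units of the state.
- telemetry.get_obs(): the state, without advancing time (a new reading comes with each control period).
- optics.camera(name): name is "scene" or "top"; returns a dict with "color" (480x640x3 uint8, red, green, blue), "K" (3x3 intrinsics, pixels), "k1" (the pictures are not rectified: a ray, as slopes to the right and down, at radius r is drawn at 1 + k1 r^2 times it, then the intrinsics apply), "extrinsics" (4x4, takes a point from camera to world coordinates). Camera axes: x right, y down, z forward; pixel columns grow to the right and rows downward; lengths in m; the calibration is good to about 2 mm. A picture is of the moment at which its call begins. There is no depth.
- workorder.job_done(): hands the job in; it is judged then, once.
The state is a dict: "time": time; "q": joint angles; "qd": joint speeds; "joint_efforts": joint torques, N m; "ee_pos": TCP position; "tcp_rot": TCP orientation; "wrist_force": force on the tool from outside, world axes, zero at the start; "torque": the same for the moment, N m; "opening": finger opening in m; "grasp_force": force on a finger pad.
Only numpy, scipy, OpenCV 4.12 (cv2) and the standard library are available. Lean on these libraries where they do the work, as an engineer would, in place of code of your own. Each camera call takes 0.05 s, during which the arm holds its last target. There are 200 camera calls.

## Working session

There is one attempt and no reset: what is moved stays moved. The work goes in short steps, Python scripts to look and compute and a shell command to move; the robot and the scene stay as the last step left them, time stands still between calls to the robot, and variables do not carry over. Pictures are saved under pics/ and viewed, at most 14 in all, crops included, and the job is handed in when it is done.

```bash
mkdir -p pics; ls; python3 - <<'E'
from workcell import telemetry, optics
import cv2
print(telemetry.get_obs())
for n in("scene","top"):
    c=optics.camera(n); cv2.imwrite(f"pics/{n}0.png",c["color"][:,:,::-1]); print(n,c["K"],c["k1"],c["extrinsics"])
E
```

```text
pics
{'time': 0.0, 'q': array([-7.43120852e+01,  5.01048999e+00,  1.00341607e+01,  9.50984833e+01,
        1.25089423e-03,  8.99989394e+01]), 'qd': array([-0.09318883, -0.02746484, -0.02665057,  0.0783622 ,  0.09129079,
       -0.05714291]), 'joint_efforts': array([-1.37317211e-04, -5.20388460e+01,  4.64800501e+01,  1.65235461e-02,
        7.68384643e-05,  2.10414794e-05]), 'ee_pos': array([ 0.14866401, -0.5292946 ,  0.23058629]), 'tcp_rot': array([-1.79925187e+02, -1.25227796e-03,  1.56889737e+01]), 'wrist_force': array([-0.1601702 , -0.27185154, -0.32060837]), 'torque': array([ 0.022346  ,  0.00886236, -0.02383364]), 'grasp_force': 0.0, 'opening': 0.08493192493190245}
scene [[464.53082976   0.         324.38800468]
 [  0.         464.53082976 241.24703199]
 [  0.           0.           1.        ]] -0.008525798396637694 [[ 0.52698678  0.53297081 -0.6619872   1.18668529]
 [ 0.84970109 -0.34610399  0.39776889 -0.38098933]
 [-0.0171172  -0.77211019 -0.6352581   0.63768794]
 [ 0.          0.          0.          1.        ]]
top [[502.23986102   0.         316.24087641]
 [  0.         502.23986102 242.87542384]
 [  0.           0.           1.        ]] -0.06535411036667635 [[ 0.0309797  -0.97648014  0.21337007  0.37479581]
 [-0.99951007 -0.03121755  0.00225524 -0.00790418]
 [ 0.0044587  -0.2133354  -0.97696885  1.05247928]
 [ 0.          0.          0.          1.        ]]
```

View pics/top0.png

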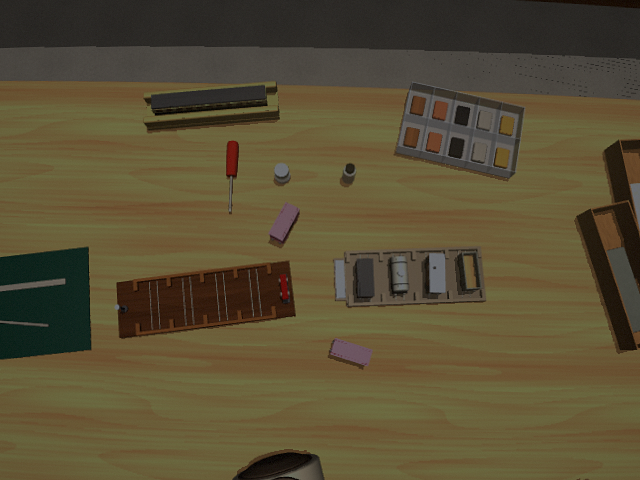

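View pics/scene0.png

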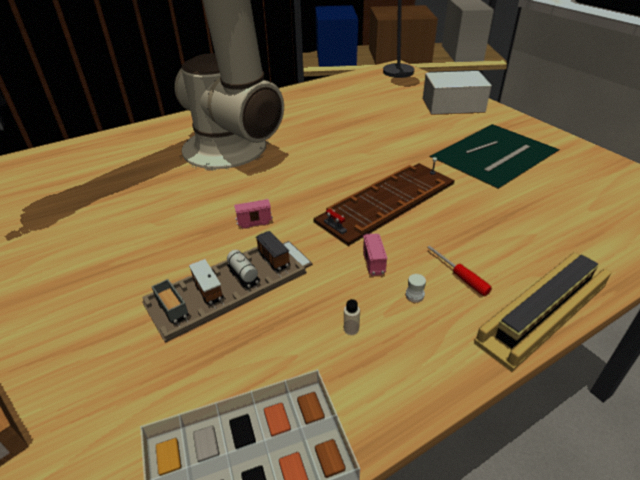

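The top view shows the tray with its label at (340,280). From the label end it holds the van (365,278), tank (400,274), brake van (436,273) and open wagon (469,272). The rack's red stop is at (285,289) and its lamp post at (122,309). The pink decoys are at (285,222) and (350,352). Next I'll enlarge both areas.

```bash
python3 - <<'E'
import cv2
a=cv2.imread("pics/top0.png")
def crop(n,x0,x1,y0,y1,s):
    b=cv2.resize(a[y0:y1,x0:x1],None,fx=s,fy=s,interpolation=cv2.INTER_CUBIC); b=cv2.convertScaleAbs(b,alpha=1.7,beta=15)
    for x in range(x0,x1,10): cv2.line(b,((x-x0)*s,0),((x-x0)*s,5 if x%50 else 14),(255,255,255),1)
    for y in range(y0,y1,10): cv2.line(b,(0,(y-y0)*s),(5 if y%50 else 14,(y-y0)*s),(255,255,255),1)
    cv2.imwrite(n,b)
crop("pics/tray.png",330,490,240,315,5)
crop("pics/rack.png",110,300,255,345,4)
E
```

```text
(no output)
```

View pics/tray.png

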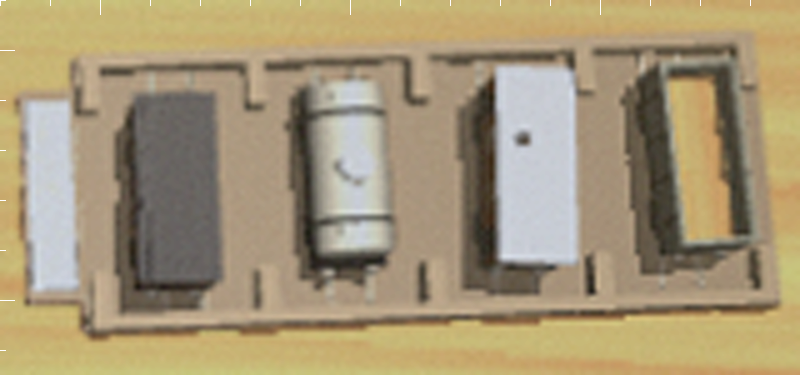

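View pics/rack.png

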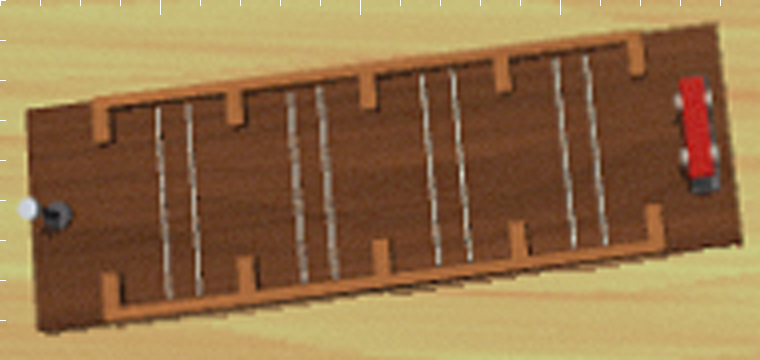

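The crops show divider-end tops on both racks and the roof outlines. I'll fit the tray and rack frames to the dividers, then find the wagons from their roofs at known heights.

```bash
cat > h.py <<'E'
import numpy as np, cv2
from workcell import optics
def ray(c,uv,z):
    uv=np.array(uv,float).reshape(-1,1,2)
    p=cv2.undistortPoints(uv,c["K"],np.array([c["k1"],0,0,0]))[:,0]
    E=c["extrinsics"]; d=np.c_[p,np.ones(len(p))]@E[:3,:3].T; o=E[:3,3]
    return o+d*((z-o[2])/d[:,2])[:,None]
def px(crop,s,x0,y0): return (np.array(crop,float)+.5)/s-.5+[x0,y0]
def fit(P,own):
    P=P[:,:2];own=np.array(own);a=own-own.mean(0);b=P-P.mean(0)
    th=np.arctan2((a[:,0]*b[:,1]-a[:,1]*b[:,0]).sum(),(a*b).sum())
    R=np.array([[np.cos(th),-np.sin(th)],[np.sin(th),np.cos(th)]]); t=P.mean(0)-R@own.mean(0)
    return th,R,t,(P-(own@R.T+t))*1e3
E
python3 - <<'E'
from h import *
np.set_printoptions(precision=4,suppress=True)
c=optics.camera("top")
ys=[.14,.07,0,-.07,-.14]; own=[(.034,y) for y in ys]+[(-.034,y) for y in ys]
T=[(88,107),(256,103),(417,98),(586,90),(749,82),(101,272),(264,266),(428,262),(596,255),(757,250)]
K=[(102,143),(235,124),(369,108),(503,92),(637,75),(111,272),(246,256),(380,238),(517,221),(654,204)]
for n,p,z in(("tray",px(T,5,330,240),.016),("rack",px(K,4,110,255),.022)):
    th,R,t,r=fit(ray(c,p,z),own); print(n,np.degrees(th),t,abs(r).max(0),np.sqrt((r**2).mean()))
    for y in(.105,.035,-.035,-.105): print("  bay",y,R@[0,y]+t)
W={"van":(.056,[(135,95),(213,92),(219,282),(138,284)]),"tank":(.039,[(308,85),(381,82),(391,252),(318,255)]),
"brake":(.055,[(497,68),(575,68),(577,265),(498,262)]),"open":(.050,[(638,70),(735,62),(751,242),(667,250)])}
for n,(z,q) in W.items():
    P=ray(c,px(q,5,330,240),z)[:,:2]; d=P[0]+P[1]-P[2]-P[3]
    print(n,P.mean(0),"yaw",np.degrees(np.arctan2(d[1],d[0])),"len",np.linalg.norm(d)/2,"wid",np.linalg.norm(P[0]+P[3]-P[1]-P[2])/2)
print("stop",ray(c,px([(700,128)],4,110,255),.046))
E
```

```text
tray 3.6823324773365345 [ 0.5386 -0.2133] [2.2516 2.5669] 1.2424710742738758
  bay 0.105 [ 0.5318 -0.1085]
  bay 0.035 [ 0.5363 -0.1784]
  bay -0.035 [ 0.5408 -0.2482]
  bay -0.105 [ 0.5453 -0.3181]
rack 9.230666040994262 [0.4767 0.2229] [0.6587 0.703 ] 0.42822579811242034
  bay 0.105 [0.4598 0.3266]
  bay 0.035 [0.471  0.2575]
  bay -0.035 [0.4823 0.1884]
  bay -0.105 [0.4935 0.1193]
van [ 0.5254 -0.1051] yaw 1.9902567710036616 len 0.07664334125764499 wid 0.031947279620666735
tank [ 0.5382 -0.1777] yaw 3.167150003279001 len 0.07027774741473033 wid 0.03004590949646102
brake [ 0.5391 -0.2509] yaw -0.6308244031030693 len 0.07981173920027329 wid 0.03192503743425107
open [ 0.5458 -0.3183] yaw 5.319892692239727 len 0.07425111157427353 wid 0.037696894514913044
stop [[0.5024 0.0553 0.046 ]]
```

```bash
cat > go.py <<'E'
# python3 go.py x y z yaw [fromyaw]: turn needed, then shift in tool axes once at that yaw
import sys, numpy as np
from workcell import telemetry
o=telemetry.get_obs(); x,y,z,w=map(float,sys.argv[1:5])
p=o["ee_pos"]; yaw=o["tcp_rot"][2]; a=np.radians(w); d=np.array([x,y,z])-p
print("t",round(o["time"],2),"az",round(yaw-w,2),"tx %.4f ty %.4f tz %.4f"%(d[0]*np.cos(a)+d[1]*np.sin(a),d[0]*np.sin(a)-d[1]*np.cos(a),-d[2]))
E
python3 go.py .5254 -.1065 .11 2
```

```text
t 0.15 az 13.69 tx 0.3913 ty -0.4094 tz 0.1207
```

```bash
R='{"tx":0.039,"ty":-0.041,"jaw":0.365}'; python3 -m handwheel '[{"az":6.85,"jaw":0.365},{"az":6.85,"jaw":0.365},{"tx":0.039,"ty":-0.041,"jaw":0.365},{"tx":0.039,"ty":-0.041,"jaw":0.365},{"tx":0.039,"ty":-0.041,"jaw":0.365},{"tx":0.039,"ty":-0.041,"jaw":0.365},{"tx":0.039,"ty":-0.041,"jaw":0.365},{"tx":0.039,"ty":-0.041,"jaw":0.365},{"tx":0.039,"ty":-0.041,"jaw":0.365},{"tx":0.039,"ty":-0.041,"jaw":0.365}]' 30
python3 -m handwheel '[{"tx":0.039,"ty":-0.041,"jaw":0.365},{"tx":0.039,"ty":-0.041,"jaw":0.365},{"tz":0.06,"jaw":0.365},{"tz":0.06,"jaw":0.365},{"jaw":0.365},{"jaw":0.365},{"jaw":0.365},{"jaw":0.365},{"jaw":0.365},{"jaw":0.365}]'
python3 go.py .5254 -.1055 .018 2
```

```text
t 0.15 az 13.69 tx 0.3913 ty -0.4104 tz 0.2127$[0]: bad value
$[0]: bad value
```

```bash
python3 -m handwheel '[{"tx":0,"ty":0,"tz":0,"ax":0,"ay":0,"az":6.85,"jaw":0.365},{"tx":0,"ty":0,"tz":0,"ax":0,"ay":0,"az":6.85,"jaw":0.365},{"tx":0.039,"ty":-0.041,"tz":0,"ax":0,"ay":0,"az":0,"jaw":0.365},{"tx":0.039,"ty":-0.041,"tz":0,"ax":0,"ay":0,"az":0,"jaw":0.365},{"tx":0.039,"ty":-0.041,"tz":0,"ax":0,"ay":0,"az":0,"jaw":0.365},{"tx":0.039,"ty":-0.041,"tz":0,"ax":0,"ay":0,"az":0,"jaw":0.365},{"tx":0.039,"ty":-0.041,"tz":0,"ax":0,"ay":0,"az":0,"jaw":0.365},{"tx":0.039,"ty":-0.041,"tz":0,"ax":0,"ay":0,"az":0,"jaw":0.365},{"tx":0.039,"ty":-0.041,"tz":0,"ax":0,"ay":0,"az":0,"jaw":0.365},{"tx":0.039,"ty":-0.041,"tz":0,"ax":0,"ay":0,"az":0,"jaw":0.365}]' 30
python3 go.py .5254 -.1055 .11 2
```

```text
time: 1.4
ee_pos: [0.4501, -0.1893, 0.2312]
tcp_rot: [180.0, -0.0, 2.0]
wrist_force: [1.2, -0.3, -0.2]
opening: 0.0586
grasp_force: 0.0
t 1.4 az -0.01 tx 0.0782 ty -0.0811 tz 0.1212
```

```bash
python3 -m handwheel '[{"tx":0.039,"ty":-0.041,"tz":0,"ax":0,"ay":0,"az":0,"jaw":0.365},{"tx":0.039,"ty":-0.040,"tz":0,"ax":0,"ay":0,"az":0,"jaw":0.365},{"tx":0,"ty":0,"tz":0.05,"ax":0,"ay":0,"az":0,"jaw":0.365},{"tx":0,"ty":0,"tz":0.05,"ax":0,"ay":0,"az":0,"jaw":0.365},{"tx":0,"ty":0,"tz":0.04,"ax":0,"ay":0,"az":0,"jaw":0.365},{"tx":0,"ty":0,"tz":0.03,"ax":0,"ay":0,"az":0,"jaw":0.365},{"tx":0,"ty":0,"tz":0.024,"ax":0,"ay":0,"az":0,"jaw":0.365},{"tx":0,"ty":0,"tz":0.02,"ax":0,"ay":0,"az":0,"jaw":0.365},{"tx":0,"ty":0,"tz":0,"ax":0,"ay":0,"az":0,"jaw":0.365},{"tx":0,"ty":0,"tz":0,"ax":0,"ay":0,"az":0,"jaw":0.365}]'
python3 - <<'E'
from h import *
a=optics.camera("scene")["color"][:,:,::-1][150:350,100:340]
cv2.imwrite("pics/g1.png",cv2.convertScaleAbs(cv2.resize(a,None,fx=3,fy=3,interpolation=2),alpha=1.4))
E
```

```text
time: 2.65
ee_pos: [0.5246, -0.1073, 0.0181]
tcp_rot: [180.0, -0.0, 2.0]
wrist_force: [0.1, 0.3, 0.7]
opening: 0.0584
grasp_force: 0.0
```

View pics/g1.png

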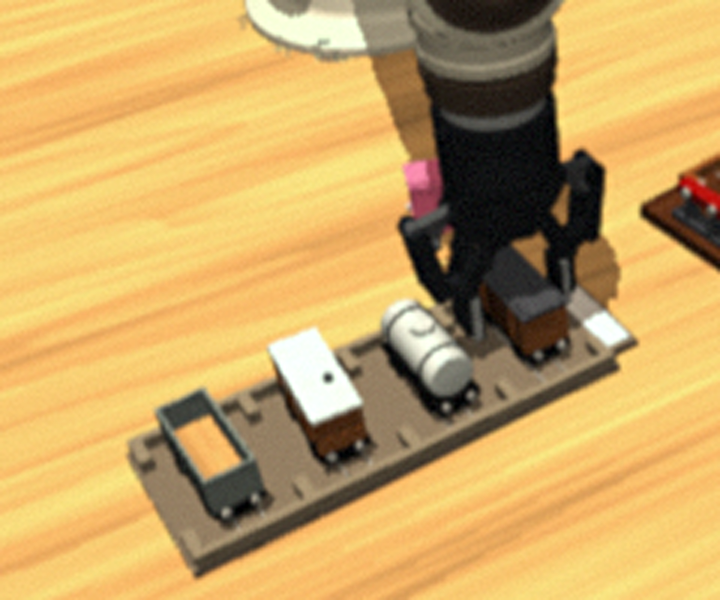

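The picture shows the van (525,290) between the fingers, clear of the tank. I'll close and lift.

```bash
python3 -m handwheel '[{"tx":0,"ty":0,"tz":0,"ax":0,"ay":0,"az":0,"jaw":-1},{"tx":0,"ty":0,"tz":0,"ax":0,"ay":0,"az":0,"jaw":-1},{"tx":0,"ty":0,"tz":0,"ax":0,"ay":0,"az":0,"jaw":-1},{"tx":0,"ty":0,"tz":0,"ax":0,"ay":0,"az":0,"jaw":-1},{"tx":0,"ty":0,"tz":-0.01,"ax":0,"ay":0,"az":0,"jaw":-1},{"tx":0,"ty":0,"tz":-0.02,"ax":0,"ay":0,"az":0,"jaw":-1},{"tx":0,"ty":0,"tz":-0.03,"ax":0,"ay":0,"az":0,"jaw":-1},{"tx":0,"ty":0,"tz":-0.03,"ax":0,"ay":0,"az":0,"jaw":-1},{"tx":0,"ty":0,"tz":-0.02,"ax":0,"ay":0,"az":0,"jaw":-1},{"tx":0,"ty":0,"tz":-0.01,"ax":0,"ay":0,"az":0,"jaw":-1}]' 30
python3 go.py .4935 .1193 .10 9.23
```

```text
time: 3.95
ee_pos: [0.5246, -0.1073, 0.1387]
tcp_rot: [180.0, -0.1, 2.0]
wrist_force: [-0.7, 0.1, -1.7]
opening: 0.0316
grasp_force: 30.2
t 3.95 az -7.24 tx 0.0057 ty -0.2287 tz 0.0387
```

```bash
python3 -m handwheel '[{"tx":0,"ty":0,"tz":0,"ax":0,"ay":0,"az":-7.24,"jaw":-1},{"tx":0.001,"ty":-0.0380,"tz":0,"ax":0,"ay":0,"az":0,"jaw":-1},{"tx":0.001,"ty":-0.0482,"tz":0,"ax":0,"ay":0,"az":0,"jaw":-1},{"tx":0.001,"ty":-0.0482,"tz":0,"ax":0,"ay":0,"az":0,"jaw":-1},{"tx":0.001,"ty":-0.0482,"tz":0,"ax":0,"ay":0,"az":0,"jaw":-1},{"tx":0.001,"ty":-0.0461,"tz":0,"ax":0,"ay":0,"az":0,"jaw":-1},{"tx":0,"ty":0,"tz":0,"ax":0,"ay":0,"az":0,"jaw":-1},{"tx":0,"ty":0,"tz":0.03,"ax":0,"ay":0,"az":0,"jaw":-1},{"tx":0,"ty":0,"tz":0.03,"ax":0,"ay":0,"az":0,"jaw":-1},{"tx":0,"ty":0,"tz":0.02,"ax":0,"ay":0,"az":0,"jaw":-1}]'
python3 go.py .4935 .1193 .0245 9.23
```

```text
time: 5.2
ee_pos: [0.4956, 0.099, 0.0556]
tcp_rot: [-179.1, 0.1, 10.8]
wrist_force: [-0.4, 0.3, -0.3]
opening: 0.0317
grasp_force: 30.3
t 5.2 az 1.59 tx 0.0012 ty -0.0203 tz 0.0311
```

```bash
python3 -m handwheel '[{"tx":0,"ty":0,"tz":-0.02,"ax":0,"ay":0,"az":0,"jaw":-1},{"tx":0,"ty":0,"tz":0,"ax":0,"ay":0,"az":0,"jaw":-1},{"tx":0,"ty":0,"tz":0,"ax":0,"ay":0,"az":0,"jaw":-1},{"tx":0,"ty":0,"tz":0,"ax":0,"ay":0,"az":0,"jaw":-1},{"tx":0,"ty":0,"tz":0,"ax":0,"ay":0,"az":0,"jaw":-1},{"tx":0,"ty":0,"tz":0,"ax":0,"ay":0,"az":0,"jaw":-1},{"tx":0,"ty":0,"tz":0,"ax":0,"ay":0,"az":0,"jaw":-1},{"tx":0,"ty":0,"tz":0,"ax":0,"ay":0,"az":0,"jaw":-1},{"tx":0,"ty":0,"tz":0,"ax":0,"ay":0,"az":0,"jaw":-1},{"tx":0,"ty":0,"tz":0,"ax":0,"ay":0,"az":0,"jaw":-1}]'
python3 go.py .4935 .1193 .0245 9.23;python3 -c "
from workcell import telemetry;o=telemetry.get_obs();print(o['q'],o['tcp_rot'])"
```

```text
time: 6.45
ee_pos: [0.4963, 0.0999, 0.0773]
tcp_rot: [-179.1, 0.0, 10.9]
wrist_force: [-0.5, 0.4, -0.5]
opening: 0.032
grasp_force: 30.2
t 6.45 az 1.69 tx 0.0004 ty -0.0196 tz 0.0528
[ 10.87817485  -1.16804712 -13.26861189  77.91142142   0.88893953
 179.95736331] [-1.79111052e+02  1.13247058e-02  1.09208064e+01]
```

Joint 6 reached its 180° stop, because q6 = q1 + 180 − yaw. I'll set the van in its bay about 4–5° skew, release it, give the wrist a half turn, then regrasp and straighten it. The other three wagons I'll pick with the turned wrist.

```bash
python3 -m handwheel '[{"tx":0,"ty":0,"tz":0,"ax":0,"ay":0,"az":-4.1,"jaw":-1},{"tx":0,"ty":0,"tz":0,"ax":-0.9,"ay":0,"az":0,"jaw":-1},{"tx":0,"ty":0,"tz":0,"ax":0,"ay":0,"az":0,"jaw":-1},{"tx":0.0023,"ty":-0.0194,"tz":0,"ax":0,"ay":0,"az":0,"jaw":-1},{"tx":0,"ty":0,"tz":0.02,"ax":0,"ay":0,"az":0,"jaw":-1},{"tx":0,"ty":0,"tz":0,"ax":0,"ay":0,"az":0,"jaw":-1},{"tx":0,"ty":0,"tz":0,"ax":0,"ay":0,"az":0,"jaw":-1},{"tx":0,"ty":0,"tz":0,"ax":0,"ay":0,"az":0,"jaw":-1},{"tx":0,"ty":0,"tz":0,"ax":0,"ay":0,"az":0,"jaw":-1},{"tx":0,"ty":0,"tz":0,"ax":0,"ay":0,"az":0,"jaw":-1}]'
python3 go.py .4935 .1193 .0245 15;python3 -c "
from workcell import telemetry;o=telemetry.get_obs();print(o['q'],o['tcp_rot'])"
```

```text
time: 7.7
ee_pos: [0.4936, 0.1192, 0.0576]
tcp_rot: [180.0, -0.1, 15.0]
wrist_force: [0.1, 0.3, -1.3]
opening: 0.0316
grasp_force: 30.2
t 7.7 az 0.01 tx -0.0001 ty -0.0002 tz 0.0331
[ 1.35764014e+01 -5.99189322e-01 -1.49056787e+01  7.56194788e+01
 -9.99485959e-03  1.78570898e+02] [ 1.79988162e+02 -7.37595082e-02  1.50055047e+01]
```

```bash
python3 -m handwheel '[{"tx":0,"ty":0,"tz":0.015,"ax":0,"ay":0,"az":0,"jaw":-1},{"tx":0,"ty":0,"tz":0.01,"ax":0,"ay":0,"az":0,"jaw":-1},{"tx":0,"ty":0,"tz":0.005,"ax":0,"ay":0,"az":0,"jaw":-1},{"tx":0,"ty":0,"tz":0.003,"ax":0,"ay":0,"az":0,"jaw":-1},{"tx":0,"ty":0,"tz":0,"ax":0,"ay":0,"az":0,"jaw":-1},{"tx":0,"ty":0,"tz":0,"ax":0,"ay":0,"az":0,"jaw":-1},{"tx":0,"ty":0,"tz":0,"ax":0,"ay":0,"az":0,"jaw":0.3},{"tx":0,"ty":0,"tz":0,"ax":0,"ay":0,"az":0,"jaw":0.3},{"tx":0,"ty":0,"tz":0,"ax":0,"ay":0,"az":0,"jaw":0.3},{"tx":0,"ty":0,"tz":0,"ax":0,"ay":0,"az":0,"jaw":0.3}]'
python3 -m handwheel '[{"tx":0,"ty":0,"tz":-0.02,"ax":0,"ay":0,"az":0,"jaw":0.3},{"tx":0,"ty":0,"tz":-0.04,"ax":0,"ay":0,"az":0,"jaw":0.3},{"tx":0,"ty":0,"tz":-0.04,"ax":0,"ay":0,"az":0,"jaw":0.3},{"tx":0,"ty":0,"tz":0,"ax":0,"ay":0,"az":10.6,"jaw":0.3},{"tx":0,"ty":0,"tz":0,"ax":0,"ay":0,"az":10.6,"jaw":0.3},{"tx":0,"ty":0,"tz":0,"ax":0,"ay":0,"az":10.6,"jaw":0.3},{"tx":0,"ty":0,"tz":0,"ax":0,"ay":0,"az":10.6,"jaw":0.3},{"tx":0,"ty":0,"tz":0,"ax":0,"ay":0,"az":10.6,"jaw":0.3},{"tx":0,"ty":0,"tz":0,"ax":0,"ay":0,"az":10.6,"jaw":0.3},{"tx":0,"ty":0,"tz":0,"ax":0,"ay":0,"az":10.6,"jaw":0.3}]'
python3 go.py .4935 .1193 .0245 -170.77;python3 -c "
from workcell import telemetry;o=telemetry.get_obs();print(o['q'],o['tcp_rot'])"
```

```text
time: 8.95
ee_pos: [0.4935, 0.1192, 0.0243]
tcp_rot: [180.0, -0.1, 15.0]
wrist_force: [-0.1, 0.1, -0.4]
opening: 0.0554
grasp_force: 0.0
time: 10.2
ee_pos: [0.4224, -0.1954, 0.1249]
tcp_rot: [-167.6, 7.6, -32.3]
wrist_force: [0.8, 0.3, 0.0]
opening: 0.0554
grasp_force: 0.0
t 10.2 az 138.46 tx -0.1207 ty 0.2992 tz 0.1004
[-32.36568846  -0.2338434   -8.20259102  89.60371331  12.3719875
 179.94239686] [-167.62053889    7.56011533  -32.30892965]
```

Sign slip: that turn pushed joint 6 further into its stop and swung the base instead, at a safe height. I'll level the tool and then turn the other way (az negative).

```bash
python3 - <<'E'
from workcell import telemetry
from scipy.spatial.transform import Rotation as R
o=telemetry.get_obs(); A=R.from_euler('xyz',o["tcp_rot"],degrees=True)
for w in(-32,-20,-10): print(w,(A.inv()*R.from_euler('xyz',[180,0,w],degrees=True)).as_rotvec(degrees=True))
print(A.as_matrix().T@[0,0,.05])
from h import *
a=optics.camera("top")["color"][:,:,::-1][230:350,100:500]
cv2.imwrite("pics/c1.png",cv2.convertScaleAbs(cv2.resize(a,None,fx=2,fy=2,interpolation=2),alpha=1.6))
E
```

```text
-32 [-12.3818183    7.49736895  -1.12401114]
-20 [-13.1260468    6.17539183 -13.05999976]
-10 [-13.67696309   5.03092517 -23.00621063]
[-0.00657832 -0.01062608 -0.04841293]
```

View pics/c1.png

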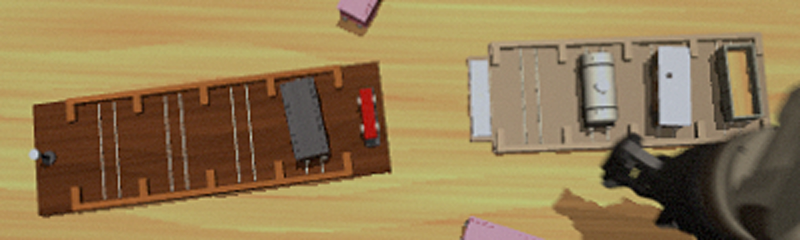

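The van is standing in the bay (305,120) with a slight skew, and nothing else was disturbed.

```bash
python3 -m handwheel '[{"tx":-0.0066,"ty":-0.0106,"tz":-0.0484,"ax":0,"ay":0,"az":0,"jaw":0.3},{"tx":0,"ty":0,"tz":0,"ax":-4.56,"ay":1.68,"az":-7.67,"jaw":0.3},{"tx":0,"ty":0,"tz":0,"ax":-4.56,"ay":1.68,"az":-7.67,"jaw":0.3},{"tx":0,"ty":0,"tz":0,"ax":-4.56,"ay":1.68,"az":-7.67,"jaw":0.3},{"tx":0,"ty":0,"tz":0,"ax":0,"ay":0,"az":-10.6,"jaw":0.3},{"tx":0,"ty":0,"tz":0,"ax":0,"ay":0,"az":-10.6,"jaw":0.3},{"tx":0,"ty":0,"tz":0,"ax":0,"ay":0,"az":-10.6,"jaw":0.3},{"tx":0,"ty":0,"tz":0,"ax":0,"ay":0,"az":-10.6,"jaw":0.3},{"tx":0,"ty":0,"tz":0,"ax":0,"ay":0,"az":-10.6,"jaw":0.3},{"tx":0,"ty":0,"tz":0,"ax":0,"ay":0,"az":0,"jaw":0.3}]'
python3 go.py .4935 .1193 .12 -170.77;python3 -c "
from workcell import telemetry;o=telemetry.get_obs();print(o['q'],o['tcp_rot'])"
```

```text
time: 11.5
ee_pos: [0.423, -0.1939, 0.1749]
tcp_rot: [179.9, 0.0, 43.2]
wrist_force: [-0.3, 0.3, -0.2]
opening: 0.0562
grasp_force: 0.0
t 11.5 az 213.93 tx -0.1198 ty 0.2979 tz 0.0549
[-2.45966058e+01 -7.42165803e+00 -8.36013122e+00  8.90228818e+01
 -5.03025951e-02  1.12242377e+02] [1.79945190e+02 3.19314968e-02 4.31609845e+01]
```

```bash
python3 -m handwheel '[{"tx":0,"ty":0,"tz":0,"ax":0,"ay":0,"az":-10.6,"jaw":0.3},{"tx":0,"ty":0,"tz":0,"ax":0,"ay":0,"az":-10.6,"jaw":0.3},{"tx":0,"ty":0,"tz":0,"ax":0,"ay":0,"az":-10.6,"jaw":0.3},{"tx":0,"ty":0,"tz":0,"ax":0,"ay":0,"az":-10.6,"jaw":0.3},{"tx":0,"ty":0,"tz":0,"ax":0,"ay":0,"az":-10.6,"jaw":0.3},{"tx":0,"ty":0,"tz":0,"ax":0,"ay":0,"az":-10.6,"jaw":0.3},{"tx":0,"ty":0,"tz":0,"ax":0,"ay":0,"az":-10.6,"jaw":0.3},{"tx":0,"ty":0,"tz":0,"ax":0,"ay":0,"az":-10.6,"jaw":0.3},{"tx":0,"ty":0,"tz":0,"ax":0,"ay":0,"az":-10.6,"jaw":0.3},{"tx":0,"ty":0,"tz":0,"ax":0,"ay":0,"az":-10.6,"jaw":0.3}]'
python3 -m handwheel '[{"tx":0,"ty":0,"tz":0,"ax":0,"ay":0,"az":-10.6,"jaw":0.3},{"tx":0,"ty":0,"tz":0,"ax":0,"ay":0,"az":-10.6,"jaw":0.3},{"tx":0,"ty":0,"tz":0,"ax":0,"ay":0,"az":-10.6,"jaw":0.3},{"tx":0,"ty":0,"tz":0,"ax":0,"ay":0,"az":-8.3,"jaw":0.3},{"tx":-0.02,"ty":0.0496,"tz":0,"ax":0,"ay":0,"az":0,"jaw":0.3},{"tx":-0.02,"ty":0.0496,"tz":0,"ax":0,"ay":0,"az":0,"jaw":0.3},{"tx":-0.02,"ty":0.0496,"tz":0,"ax":0,"ay":0,"az":0,"jaw":0.3},{"tx":-0.02,"ty":0.0496,"tz":0,"ax":0,"ay":0,"az":0,"jaw":0.3},{"tx":-0.02,"ty":0.0496,"tz":0,"ax":0,"ay":0,"az":0,"jaw":0.3},{"tx":-0.02,"ty":0.0496,"tz":0,"ax":0,"ay":0,"az":0,"jaw":0.3}]'
python3 go.py .4935 .1193 .0245 -170.77;python3 -c "
from workcell import telemetry;o=telemetry.get_obs();print(o['q'],o['tcp_rot'])"
```

```text
time: 12.75
ee_pos: [0.423, -0.1939, 0.1749]
tcp_rot: [-180.0, 0.0, 149.3]
wrist_force: [-0.4, 0.7, -0.7]
opening: 0.0556
grasp_force: 0.0
time: 14.0
ee_pos: [0.4934, 0.121, 0.1747]
tcp_rot: [-179.9, 0.0, -171.0]
wrist_force: [1.0, -1.6, 0.0]
opening: 0.0557
grasp_force: 0.0
t 14.0 az -0.19 tx 0.0001 ty -0.0017 tz 0.1502
[ 1.38209789e+01 -1.59822809e+00 -2.92794029e+00  8.86433080e+01
 -6.61859079e-02  4.78430402e+00] [-1.79936295e+02  3.24059845e-02 -1.70963323e+02]
```

```bash
python3 -m handwheel '[{"tx":0,"ty":-0.0017,"tz":0.04,"ax":0,"ay":0,"az":-0.19,"jaw":0.3},{"tx":0,"ty":0,"tz":0.05,"ax":0,"ay":0,"az":0,"jaw":0.3},{"tx":0,"ty":0,"tz":0.04,"ax":0,"ay":0,"az":0,"jaw":0.3},{"tx":0,"ty":0,"tz":0.02,"ax":0,"ay":0,"az":0,"jaw":0.3},{"tx":0,"ty":0,"tz":0,"ax":0,"ay":0,"az":0,"jaw":0.3},{"tx":0,"ty":0,"tz":0,"ax":0,"ay":0,"az":0,"jaw":0.3},{"tx":0,"ty":0,"tz":0,"ax":0,"ay":0,"az":0,"jaw":-1},{"tx":0,"ty":0,"tz":0,"ax":0,"ay":0,"az":0,"jaw":-1},{"tx":0,"ty":0,"tz":0,"ax":0,"ay":0,"az":0,"jaw":-1},{"tx":0,"ty":0,"tz":0,"ax":0,"ay":0,"az":0,"jaw":-1}]' 30
python3 -m handwheel '[{"tx":0,"ty":0,"tz":0,"ax":0,"ay":0,"az":0,"jaw":-1},{"tx":0,"ty":0,"tz":0,"ax":0,"ay":0,"az":0,"jaw":0.3},{"tx":0,"ty":0,"tz":0,"ax":0,"ay":0,"az":0,"jaw":0.3},{"tx":0,"ty":0,"tz":0,"ax":0,"ay":0,"az":0,"jaw":0.3},{"tx":0,"ty":0,"tz":0,"ax":0,"ay":0,"az":0,"jaw":0.3},{"tx":0,"ty":0,"tz":-0.02,"ax":0,"ay":0,"az":0,"jaw":0.3},{"tx":0,"ty":0,"tz":-0.04,"ax":0,"ay":0,"az":0,"jaw":0.3},{"tx":0,"ty":0,"tz":-0.04,"ax":0,"ay":0,"az":0,"jaw":0.3},{"tx":0,"ty":0,"tz":-0.03,"ax":0,"ay":0,"az":0,"jaw":0.3},{"tx":0,"ty":0,"tz":0,"ax":0,"ay":0,"az":0,"jaw":0.3}]'
python3 go.py .5382 -.1777 .15 -176.8
```

```text
time: 15.25
ee_pos: [0.4943, 0.1175, 0.026]
tcp_rot: [-180.0, 0.1, -170.5]
wrist_force: [-0.8, -0.7, 6.0]
opening: 0.0326
grasp_force: 28.5
time: 16.5
ee_pos: [0.4946, 0.1177, 0.157]
tcp_rot: [-180.0, 0.2, -170.5]
wrist_force: [-0.0, 0.3, -0.1]
opening: 0.0552
grasp_force: 0.0
t 16.5 az 6.31 tx -0.0270 ty -0.2974 tz 0.0070
```

```bash
python3 -m handwheel '[{"tx":0,"ty":0,"tz":0,"ax":0,"ay":0,"az":6.31,"jaw":0.365},{"tx":-0.0045,"ty":-0.0496,"tz":0,"ax":0,"ay":0,"az":0,"jaw":0.365},{"tx":-0.0045,"ty":-0.0496,"tz":0,"ax":0,"ay":0,"az":0,"jaw":0.365},{"tx":-0.0045,"ty":-0.0496,"tz":0,"ax":0,"ay":0,"az":0,"jaw":0.365},{"tx":-0.0045,"ty":-0.0496,"tz":0,"ax":0,"ay":0,"az":0,"jaw":0.365},{"tx":-0.0045,"ty":-0.0496,"tz":0,"ax":0,"ay":0,"az":0,"jaw":0.365},{"tx":-0.0045,"ty":-0.0496,"tz":0,"ax":0,"ay":0,"az":0,"jaw":0.365},{"tx":0,"ty":0,"tz":0,"ax":0,"ay":0,"az":0,"jaw":0.365},{"tx":0,"ty":0,"tz":0,"ax":0,"ay":0,"az":0,"jaw":0.365},{"tx":0,"ty":0,"tz":0,"ax":0,"ay":0,"az":0,"jaw":0.365}]'
python3 go.py .5382 -.1777 .02 -176.8
python3 - <<'E'
from h import *
c=optics.camera("top")["color"][:,:,::-1]
a=c[255:345,200:300]; b=c[235:315,330:500]
o=np.zeros((600,800,3),np.uint8); 
o[:270,:300]=cv2.resize(a,(300,270),interpolation=2); o[270:590,:680]=cv2.resize(b,(680,320),interpolation=2)
s=optics.camera("scene")["color"][:,:,::-1][150:260,300:460]; o[:270,320:712]=cv2.resize(s,(392,270),interpolation=2)
cv2.imwrite("pics/c2.png",cv2.convertScaleAbs(o,alpha=1.6))
E
```

```text
time: 17.75
ee_pos: [0.5369, -0.1771, 0.1546]
tcp_rot: [-180.0, -0.0, -176.7]
wrist_force: [0.1, 0.9, -0.3]
opening: 0.0582
grasp_force: 0.0
t 17.75 az 0.08 tx -0.0012 ty -0.0006 tz 0.1346
```

View pics/c2.png

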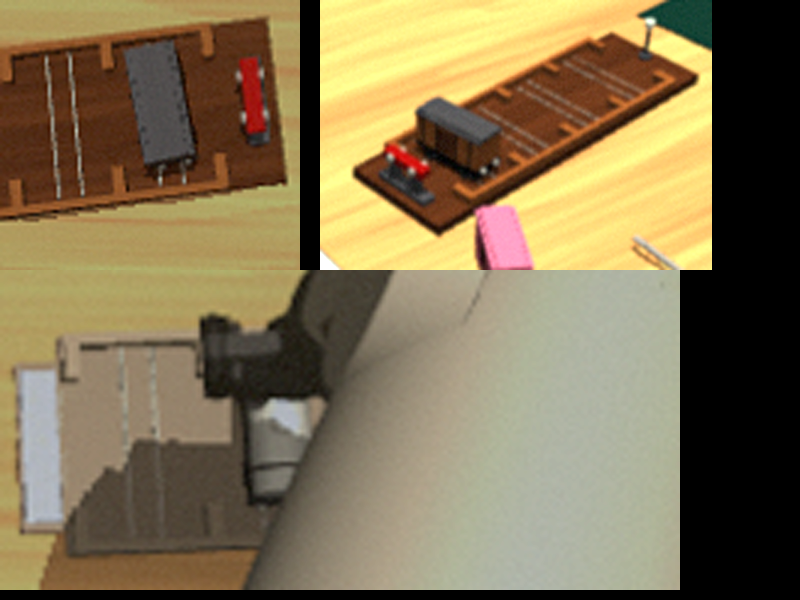

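```bash
python3 - <<'E'
from h import *
c=optics.camera("top")
for q in([(127,46),(174,41),(195,158),(147,166)],):
    P=ray(c,px(q,3,200,255),.062)[:,:2]; d=P[0]+P[1]-P[2]-P[3]
    print(P.mean(0),np.degrees(np.arctan2(d[1],d[0])),np.linalg.norm(d)/2,np.linalg.norm(P[0]+P[3]-P[1]-P[2])/2)
E
```

```text
[0.49412204 0.11629311] 12.967244376277318 0.08011259611003671 0.031610507088981894
```

The van stands upright in the first bay but is about 3.7° skew; I'll straighten it with a small lift while I'm at the rack with the tank. Now the tank.

```bash
python3 -m handwheel '[{"tx":-0.001,"ty":-0.0006,"tz":0.04,"ax":0,"ay":0,"az":0,"jaw":0.365},{"tx":0,"ty":0,"tz":0.04,"ax":0,"ay":0,"az":0,"jaw":0.365},{"tx":0,"ty":0,"tz":0.03,"ax":0,"ay":0,"az":0,"jaw":0.365},{"tx":0,"ty":0,"tz":0.0145,"ax":0,"ay":0,"az":0,"jaw":0.365},{"tx":0,"ty":0,"tz":0.01,"ax":0,"ay":0,"az":0,"jaw":0.365},{"tx":0,"ty":0,"tz":0,"ax":0,"ay":0,"az":0,"jaw":-1},{"tx":0,"ty":0,"tz":0,"ax":0,"ay":0,"az":0,"jaw":-1},{"tx":0,"ty":0,"tz":0,"ax":0,"ay":0,"az":0,"jaw":-1},{"tx":0,"ty":0,"tz":0,"ax":0,"ay":0,"az":0,"jaw":-1},{"tx":0,"ty":0,"tz":0,"ax":0,"ay":0,"az":0,"jaw":-1}]' 30
python3 -m handwheel '[{"tx":0,"ty":0,"tz":-0.01,"ax":0,"ay":0,"az":0,"jaw":-1},{"tx":0,"ty":0,"tz":-0.02,"ax":0,"ay":0,"az":0,"jaw":-1},{"tx":0,"ty":0,"tz":-0.04,"ax":0,"ay":0,"az":0,"jaw":-1},{"tx":0,"ty":0,"tz":-0.04,"ax":0,"ay":0,"az":0,"jaw":-1},{"tx":0,"ty":0,"tz":-0.02,"ax":0,"ay":0,"az":0,"jaw":-1},{"tx":0,"ty":0,"tz":0,"ax":0,"ay":0,"az":-6.1,"jaw":-1},{"tx":0,"ty":0,"tz":0,"ax":0,"ay":0,"az":0,"jaw":-1},{"tx":0,"ty":0,"tz":0,"ax":0,"ay":0,"az":0,"jaw":-1},{"tx":0,"ty":0,"tz":0,"ax":0,"ay":0,"az":0,"jaw":-1},{"tx":0,"ty":0,"tz":0,"ax":0,"ay":0,"az":0,"jaw":-1}]'
python3 go.py .4823 .1884 .15 -170.77
```

```text
time: 19.15
ee_pos: [0.5388, -0.1791, 0.0214]
tcp_rot: [-179.9, 0.1, -176.8]
wrist_force: [-1.3, -0.6, 5.7]
opening: 0.0309
grasp_force: 30.4
time: 20.4
ee_pos: [0.538, -0.1787, 0.1502]
tcp_rot: [-180.0, -0.0, -170.7]
wrist_force: [-0.0, 0.6, -0.3]
opening: 0.031
grasp_force: 29.8
t 20.4 az 0.04 tx -0.0039 ty 0.3712 tz 0.0002
```

```bash
python3 -m handwheel '[{"tx":-0.0005,"ty":0.03,"tz":0,"ax":0,"ay":0,"az":0,"jaw":-1},{"tx":-0.0005,"ty":0.05,"tz":0,"ax":0,"ay":0,"az":0,"jaw":-1},{"tx":-0.0005,"ty":0.05,"tz":0,"ax":0,"ay":0,"az":0,"jaw":-1},{"tx":-0.0005,"ty":0.05,"tz":0,"ax":0,"ay":0,"az":0,"jaw":-1},{"tx":-0.0005,"ty":0.05,"tz":0,"ax":0,"ay":0,"az":0,"jaw":-1},{"tx":-0.0005,"ty":0.05,"tz":0,"ax":0,"ay":0,"az":0,"jaw":-1},{"tx":-0.0005,"ty":0.05,"tz":0,"ax":0,"ay":0,"az":0,"jaw":-1},{"tx":-0.0004,"ty":0.0412,"tz":0,"ax":0,"ay":0,"az":0,"jaw":-1},{"tx":0,"ty":0,"tz":0,"ax":0,"ay":0,"az":0,"jaw":-1},{"tx":0,"ty":0,"tz":0,"ax":0,"ay":0,"az":0,"jaw":-1}]'
python3 go.py .4823 .1884 .028 -170.77
```

```text
time: 21.65
ee_pos: [0.4819, 0.188, 0.1499]
tcp_rot: [-179.9, -0.0, -170.7]
wrist_force: [0.3, -0.2, -1.4]
opening: 0.031
grasp_force: 30.0
t 21.65 az 0.09 tx -0.0005 ty 0.0003 tz 0.1219
```

```bash
python3 -m handwheel '[{"tx":0,"ty":0,"tz":0.04,"ax":0,"ay":0,"az":0,"jaw":-1},{"tx":0,"ty":0,"tz":0.04,"ax":0,"ay":0,"az":0,"jaw":-1},{"tx":0,"ty":0,"tz":0.025,"ax":0,"ay":0,"az":0,"jaw":-1},{"tx":0,"ty":0,"tz":0.01,"ax":0,"ay":0,"az":0,"jaw":-1},{"tx":0,"ty":0,"tz":0.004,"ax":0,"ay":0,"az":0,"jaw":-1},{"tx":0,"ty":0,"tz":0.0025,"ax":0,"ay":0,"az":0,"jaw":-1},{"tx":0,"ty":0,"tz":0,"ax":0,"ay":0,"az":0,"jaw":-1},{"tx":0,"ty":0,"tz":0,"ax":0,"ay":0,"az":0,"jaw":-1},{"tx":0,"ty":0,"tz":0,"ax":0,"ay":0,"az":0,"jaw":-1},{"tx":0,"ty":0,"tz":0,"ax":0,"ay":0,"az":0,"jaw":-1}]'
python3 -m handwheel '[{"tx":0,"ty":0,"tz":0,"ax":0,"ay":0,"az":0,"jaw":0.3},{"tx":0,"ty":0,"tz":0,"ax":0,"ay":0,"az":0,"jaw":0.3},{"tx":0,"ty":0,"tz":0,"ax":0,"ay":0,"az":0,"jaw":0.3},{"tx":0,"ty":0,"tz":0,"ax":0,"ay":0,"az":0,"jaw":0.3},{"tx":0,"ty":0,"tz":-0.02,"ax":0,"ay":0,"az":0,"jaw":0.3},{"tx":0,"ty":0,"tz":-0.04,"ax":0,"ay":0,"az":0,"jaw":0.3},{"tx":0,"ty":0,"tz":-0.03,"ax":0,"ay":0,"az":0,"jaw":0.3},{"tx":0,"ty":-0.036,"tz":0,"ax":0,"ay":0,"az":0,"jaw":0.3},{"tx":0,"ty":-0.036,"tz":0,"ax":0,"ay":0,"az":0,"jaw":0.3},{"tx":0,"ty":0,"tz":0,"ax":0,"ay":0,"az":0,"jaw":0.3}]'
python3 go.py .4940 .1165 .025 -167.2
```

```text
time: 22.9
ee_pos: [0.482, 0.1882, 0.0286]
tcp_rot: [-179.9, 0.0, -170.7]
wrist_force: [-0.8, -0.5, -1.0]
opening: 0.0312
grasp_force: 30.0
time: 24.15
ee_pos: [0.4939, 0.1155, 0.1187]
tcp_rot: [-179.9, 0.0, -170.8]
wrist_force: [-1.0, 0.6, 0.3]
opening: 0.0551
grasp_force: 0.0
t 24.15 az -3.64 tx -0.0004 ty 0.0009 tz 0.0937
```

```bash
python3 -m handwheel '[{"tx":0,"ty":0.001,"tz":0.04,"ax":0,"ay":0,"az":-3.6,"jaw":0.3},{"tx":0,"ty":0,"tz":0.03,"ax":0,"ay":0,"az":0,"jaw":0.3},{"tx":0,"ty":0,"tz":0.0145,"ax":0,"ay":0,"az":0,"jaw":0.3},{"tx":0,"ty":0,"tz":0.01,"ax":0,"ay":0,"az":0,"jaw":0.3},{"tx":0,"ty":0,"tz":0,"ax":0,"ay":0,"az":0,"jaw":0.3},{"tx":0,"ty":0,"tz":0,"ax":0,"ay":0,"az":0,"jaw":-1},{"tx":0,"ty":0,"tz":0,"ax":0,"ay":0,"az":0,"jaw":-1},{"tx":0,"ty":0,"tz":0,"ax":0,"ay":0,"az":0,"jaw":-1},{"tx":0,"ty":0,"tz":0,"ax":0,"ay":0,"az":0,"jaw":-1},{"tx":0,"ty":0,"tz":0,"ax":0,"ay":0,"az":0,"jaw":-1}]' 40
python3 -m handwheel '[{"tx":0,"ty":0,"tz":-0.006,"ax":0,"ay":0,"az":0,"jaw":-1},{"tx":0,"ty":0,"tz":-0.006,"ax":0,"ay":0,"az":0,"jaw":-1},{"tx":0,"ty":0,"tz":0,"ax":0,"ay":0,"az":3.6,"jaw":-1},{"tx":0,"ty":0,"tz":0,"ax":0,"ay":0,"az":0,"jaw":-1},{"tx":0,"ty":0,"tz":0,"ax":0,"ay":0,"az":0,"jaw":-1},{"tx":0,"ty":0,"tz":0,"ax":0,"ay":0,"az":0,"jaw":-1},{"tx":0,"ty":0,"tz":0,"ax":0,"ay":0,"az":0,"jaw":-1},{"tx":0,"ty":0,"tz":0,"ax":0,"ay":0,"az":0,"jaw":-1},{"tx":0,"ty":0,"tz":0,"ax":0,"ay":0,"az":0,"jaw":-1},{"tx":0,"ty":0,"tz":0,"ax":0,"ay":0,"az":0,"jaw":-1}]'
python3 go.py .4940 .1185 .026 -170.77
```

```text
time: 25.4
ee_pos: [0.4941, 0.1182, 0.0252]
tcp_rot: [-179.9, 0.1, -167.1]
wrist_force: [0.3, -0.3, 5.5]
opening: 0.0317
grasp_force: 40.5
time: 26.65
ee_pos: [0.4934, 0.118, 0.036]
tcp_rot: [-179.9, -0.0, -170.7]
wrist_force: [-0.5, 0.6, -0.6]
opening: 0.0316
grasp_force: 39.8
t 26.65 az 0.08 tx -0.0007 ty 0.0004 tz 0.0100
```

```bash
python3 -m handwheel '[{"tx":0,"ty":0,"tz":0.006,"ax":0,"ay":0,"az":0,"jaw":-1},{"tx":0,"ty":0,"tz":0.004,"ax":0,"ay":0,"az":0,"jaw":-1},{"tx":0,"ty":0,"tz":0,"ax":0,"ay":0,"az":0,"jaw":-1},{"tx":0,"ty":0,"tz":0,"ax":0,"ay":0,"az":0,"jaw":0.3},{"tx":0,"ty":0,"tz":0,"ax":0,"ay":0,"az":0,"jaw":0.3},{"tx":0,"ty":0,"tz":0,"ax":0,"ay":0,"az":0,"jaw":0.3},{"tx":0,"ty":0,"tz":0,"ax":0,"ay":0,"az":0,"jaw":0.3},{"tx":0,"ty":0,"tz":-0.02,"ax":0,"ay":0,"az":0,"jaw":0.3},{"tx":0,"ty":0,"tz":-0.04,"ax":0,"ay":0,"az":0,"jaw":0.3},{"tx":0,"ty":0,"tz":-0.04,"ax":0,"ay":0,"az":0,"jaw":0.3}]'
python3 go.py .5391 -.2509 .15 -180.63
```

```text
time: 27.9
ee_pos: [0.4932, 0.1181, 0.1271]
tcp_rot: [-179.9, -0.0, -170.7]
wrist_force: [0.3, 0.6, 0.9]
opening: 0.0554
grasp_force: 0.0
t 27.9 az 9.93 tx -0.0500 ty -0.3684 tz -0.0229
```

```bash
python3 -m handwheel '[{"tx":0,"ty":0,"tz":-0.025,"ax":0,"ay":0,"az":9.9,"jaw":0.365},{"tx":-0.0063,"ty":-0.0468,"tz":0,"ax":0,"ay":0,"az":0,"jaw":0.365},{"tx":-0.0063,"ty":-0.0468,"tz":0,"ax":0,"ay":0,"az":0,"jaw":0.365},{"tx":-0.0063,"ty":-0.0468,"tz":0,"ax":0,"ay":0,"az":0,"jaw":0.365},{"tx":-0.0063,"ty":-0.0468,"tz":0,"ax":0,"ay":0,"az":0,"jaw":0.365},{"tx":-0.0063,"ty":-0.0468,"tz":0,"ax":0,"ay":0,"az":0,"jaw":0.365},{"tx":-0.0063,"ty":-0.0468,"tz":0,"ax":0,"ay":0,"az":0,"jaw":0.365},{"tx":-0.0063,"ty":-0.0468,"tz":0,"ax":0,"ay":0,"az":0,"jaw":0.365},{"tx":-0.0063,"ty":-0.0408,"tz":0,"ax":0,"ay":0,"az":0,"jaw":0.365},{"tx":0,"ty":0,"tz":0,"ax":0,"ay":0,"az":0,"jaw":0.365}]' 30
python3 go.py .5391 -.2509 .019 -180.63
python3 - <<'E'
from h import *
a=optics.camera("top")["color"][:,:,::-1][255:345,110:300]
cv2.imwrite("pics/c3.png",cv2.convertScaleAbs(cv2.resize(a,None,fx=4,fy=4,interpolation=2),alpha=1.6))
E
```

```text
time: 29.15
ee_pos: [0.5398, -0.2531, 0.1507]
tcp_rot: [-179.9, -0.0, 179.2]
wrist_force: [-0.4, 0.5, -0.1]
opening: 0.0585
grasp_force: 0.0
t 29.15 az 359.86 tx 0.0007 ty 0.0022 tz 0.1317
```

View pics/c3.png

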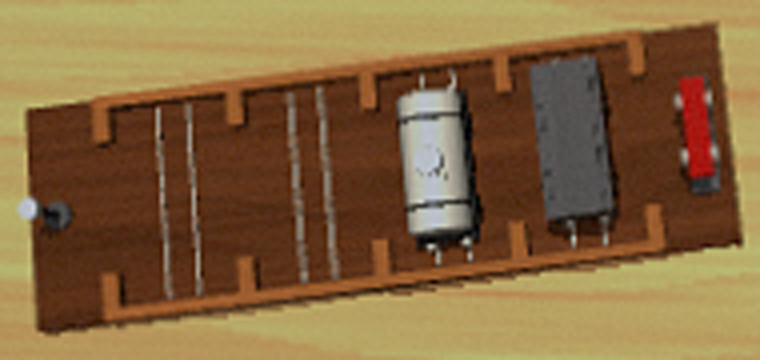

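The van (572,140) and tank (438,165) now stand in line in bays one and two. Next is the brake van.

```bash
python3 -m handwheel '[{"tx":0.0007,"ty":0.0022,"tz":0.04,"ax":0,"ay":0,"az":0,"jaw":0.365},{"tx":0,"ty":0,"tz":0.04,"ax":0,"ay":0,"az":0,"jaw":0.365},{"tx":0,"ty":0,"tz":0.03,"ax":0,"ay":0,"az":0,"jaw":0.365},{"tx":0,"ty":0,"tz":0.012,"ax":0,"ay":0,"az":0,"jaw":0.365},{"tx":0,"ty":0,"tz":0.01,"ax":0,"ay":0,"az":0,"jaw":0.365},{"tx":0,"ty":0,"tz":0,"ax":0,"ay":0,"az":0,"jaw":-1},{"tx":0,"ty":0,"tz":0,"ax":0,"ay":0,"az":0,"jaw":-1},{"tx":0,"ty":0,"tz":0,"ax":0,"ay":0,"az":0,"jaw":-1},{"tx":0,"ty":0,"tz":0,"ax":0,"ay":0,"az":0,"jaw":-1},{"tx":0,"ty":0,"tz":0,"ax":0,"ay":0,"az":0,"jaw":-1}]' 35
python3 -m handwheel '[{"tx":0,"ty":0,"tz":-0.01,"ax":0,"ay":0,"az":0,"jaw":-1},{"tx":0,"ty":0,"tz":-0.02,"ax":0,"ay":0,"az":0,"jaw":-1},{"tx":0,"ty":0,"tz":-0.04,"ax":0,"ay":0,"az":0,"jaw":-1},{"tx":0,"ty":0,"tz":-0.04,"ax":0,"ay":0,"az":0,"jaw":-1},{"tx":0,"ty":0,"tz":-0.02,"ax":0,"ay":0,"az":0,"jaw":-1},{"tx":0,"ty":0,"tz":0,"ax":0,"ay":0,"az":-10,"jaw":-1},{"tx":0,"ty":0,"tz":0,"ax":0,"ay":0,"az":0,"jaw":-1},{"tx":0,"ty":0,"tz":0,"ax":0,"ay":0,"az":0,"jaw":-1},{"tx":0,"ty":0,"tz":0,"ax":0,"ay":0,"az":0,"jaw":-1},{"tx":0,"ty":0,"tz":0,"ax":0,"ay":0,"az":0,"jaw":-1}]'
python3 go.py .4710 .2575 .15 -170.77
```

```text
time: 30.45
ee_pos: [0.5399, -0.2489, 0.0205]
tcp_rot: [-179.9, 0.1, 179.4]
wrist_force: [-0.6, -0.6, 5.7]
opening: 0.0315
grasp_force: 35.6
time: 31.7
ee_pos: [0.5392, -0.2485, 0.1493]
tcp_rot: [-180.0, -0.0, -170.7]
wrist_force: [0.7, 0.1, -1.0]
opening: 0.0315
grasp_force: 34.9
t 31.7 az 0.11 tx -0.0138 ty 0.5104 tz -0.0007
```

```bash
python3 -m handwheel '[{"tx":-0.0014,"ty":0.03,"tz":0,"ax":0,"ay":0,"az":0,"jaw":-1},{"tx":-0.0014,"ty":0.05,"tz":0,"ax":0,"ay":0,"az":0,"jaw":-1},{"tx":-0.0014,"ty":0.055,"tz":0,"ax":0,"ay":0,"az":0,"jaw":-1},{"tx":-0.0014,"ty":0.055,"tz":0,"ax":0,"ay":0,"az":0,"jaw":-1},{"tx":-0.0014,"ty":0.055,"tz":0,"ax":0,"ay":0,"az":0,"jaw":-1},{"tx":-0.0014,"ty":0.055,"tz":0,"ax":0,"ay":0,"az":0,"jaw":-1},{"tx":-0.0014,"ty":0.055,"tz":0,"ax":0,"ay":0,"az":0,"jaw":-1},{"tx":-0.0014,"ty":0.055,"tz":0,"ax":0,"ay":0,"az":0,"jaw":-1},{"tx":-0.0014,"ty":0.055,"tz":0,"ax":0,"ay":0,"az":0,"jaw":-1},{"tx":-0.0014,"ty":0.045,"tz":0,"ax":0,"ay":0,"az":0,"jaw":-1}]'
python3 -m handwheel '[{"tx":0,"ty":0,"tz":0,"ax":0,"ay":0,"az":0,"jaw":-1},{"tx":0,"ty":0,"tz":0.03,"ax":0,"ay":0,"az":0,"jaw":-1},{"tx":0,"ty":0,"tz":0.03,"ax":0,"ay":0,"az":0,"jaw":-1},{"tx":0,"ty":0,"tz":0,"ax":0,"ay":0,"az":0,"jaw":-1},{"tx":0,"ty":0,"tz":0,"ax":0,"ay":0,"az":0,"jaw":-1},{"tx":0,"ty":0,"tz":0,"ax":0,"ay":0,"az":0,"jaw":-1},{"tx":0,"ty":0,"tz":0,"ax":0,"ay":0,"az":0,"jaw":-1},{"tx":0,"ty":0,"tz":0,"ax":0,"ay":0,"az":0,"jaw":-1},{"tx":0,"ty":0,"tz":0,"ax":0,"ay":0,"az":0,"jaw":-1},{"tx":0,"ty":0,"tz":0,"ax":0,"ay":0,"az":0,"jaw":-1}]'
python3 go.py .4710 .2575 .0272 -170.77
```

```text
time: 32.95
ee_pos: [0.4692, 0.2589, 0.149]
tcp_rot: [-179.9, 0.0, -170.6]
wrist_force: [0.8, 0.1, -0.5]
opening: 0.0311
grasp_force: 35.0
time: 34.2
ee_pos: [0.4698, 0.2569, 0.0889]
tcp_rot: [-179.9, -0.0, -170.6]
wrist_force: [0.8, 0.8, -1.5]
opening: 0.0317
grasp_force: 35.1
t 34.2 az 0.18 tx -0.0013 ty 0.0004 tz 0.0617
```

```bash
python3 -m handwheel '[{"tx":-0.001,"ty":0,"tz":0.03,"ax":0,"ay":0,"az":0,"jaw":-1},{"tx":0,"ty":0,"tz":0.018,"ax":0,"ay":0,"az":0,"jaw":-1},{"tx":0,"ty":0,"tz":0.008,"ax":0,"ay":0,"az":0,"jaw":-1},{"tx":0,"ty":0,"tz":0.0035,"ax":0,"ay":0,"az":0,"jaw":-1},{"tx":0,"ty":0,"tz":0.0015,"ax":0,"ay":0,"az":0,"jaw":-1},{"tx":0,"ty":0,"tz":0,"ax":0,"ay":0,"az":0,"jaw":-1},{"tx":0,"ty":0,"tz":0,"ax":0,"ay":0,"az":0,"jaw":-1},{"tx":0,"ty":0,"tz":0,"ax":0,"ay":0,"az":0,"jaw":-1},{"tx":0,"ty":0,"tz":0,"ax":0,"ay":0,"az":0,"jaw":-1},{"tx":0,"ty":0,"tz":0,"ax":0,"ay":0,"az":0,"jaw":-1}]'
python3 -m handwheel '[{"tx":0,"ty":0,"tz":0,"ax":0,"ay":0,"az":0,"jaw":0.3},{"tx":0,"ty":0,"tz":0,"ax":0,"ay":0,"az":0,"jaw":0.3},{"tx":0,"ty":0,"tz":0,"ax":0,"ay":0,"az":0,"jaw":0.3},{"tx":0,"ty":0,"tz":0,"ax":0,"ay":0,"az":0,"jaw":0.3},{"tx":0,"ty":0,"tz":-0.02,"ax":0,"ay":0,"az":0,"jaw":0.3},{"tx":0,"ty":0,"tz":-0.04,"ax":0,"ay":0,"az":0,"jaw":0.3},{"tx":0,"ty":0,"tz":-0.06,"ax":0,"ay":0,"az":0,"jaw":0.3},{"tx":0,"ty":0,"tz":0,"ax":0,"ay":0,"az":4.1,"jaw":0.365},{"tx":0,"ty":0,"tz":0,"ax":0,"ay":0,"az":0,"jaw":0.365},{"tx":0,"ty":0,"tz":0,"ax":0,"ay":0,"az":0,"jaw":0.365}]'
python3 go.py .5458 -.3195 .15 -174.7
```

```text
time: 35.45
ee_pos: [0.4708, 0.2569, 0.028]
tcp_rot: [-179.9, 0.0, -170.6]
wrist_force: [-0.8, -0.4, -0.3]
opening: 0.0318
grasp_force: 35.1
time: 36.7
ee_pos: [0.4704, 0.2568, 0.147]
tcp_rot: [-179.9, -0.1, -174.6]
wrist_force: [0.3, -0.4, -0.2]
opening: 0.0586
grasp_force: 0.0
t 36.7 az 0.09 tx -0.0219 ty -0.5808 tz -0.0030
```

```bash
python3 -m handwheel '[{"tx":-0.0022,"ty":-0.0581,"tz":0,"ax":0,"ay":0,"az":0,"jaw":0.365},{"tx":-0.0022,"ty":-0.0581,"tz":0,"ax":0,"ay":0,"az":0,"jaw":0.365},{"tx":-0.0022,"ty":-0.0581,"tz":0,"ax":0,"ay":0,"az":0,"jaw":0.365},{"tx":-0.0022,"ty":-0.0581,"tz":0,"ax":0,"ay":0,"az":0,"jaw":0.365},{"tx":-0.0022,"ty":-0.0581,"tz":0,"ax":0,"ay":0,"az":0,"jaw":0.365},{"tx":-0.0022,"ty":-0.0581,"tz":0,"ax":0,"ay":0,"az":0,"jaw":0.365},{"tx":-0.0022,"ty":-0.0581,"tz":0,"ax":0,"ay":0,"az":0,"jaw":0.365},{"tx":-0.0022,"ty":-0.0581,"tz":0,"ax":0,"ay":0,"az":0,"jaw":0.365},{"tx":-0.0022,"ty":-0.0581,"tz":0,"ax":0,"ay":0,"az":0,"jaw":0.365},{"tx":-0.0022,"ty":-0.0581,"tz":0,"ax":0,"ay":0,"az":0,"jaw":0.365}]'
python3 -m handwheel '[{"tx":0,"ty":0,"tz":0,"ax":0,"ay":0,"az":0,"jaw":0.365},{"tx":0,"ty":0,"tz":0,"ax":0,"ay":0,"az":0,"jaw":0.365},{"tx":0,"ty":0,"tz":0.03,"ax":0,"ay":0,"az":0,"jaw":0.365},{"tx":0,"ty":0,"tz":0.03,"ax":0,"ay":0,"az":0,"jaw":0.365},{"tx":0,"ty":0,"tz":0,"ax":0,"ay":0,"az":0,"jaw":0.365},{"tx":0,"ty":0,"tz":0,"ax":0,"ay":0,"az":0,"jaw":0.365},{"tx":0,"ty":0,"tz":0,"ax":0,"ay":0,"az":0,"jaw":0.365},{"tx":0,"ty":0,"tz":0,"ax":0,"ay":0,"az":0,"jaw":0.365},{"tx":0,"ty":0,"tz":0,"ax":0,"ay":0,"az":0,"jaw":0.365},{"tx":0,"ty":0,"tz":0,"ax":0,"ay":0,"az":0,"jaw":0.365}]'
python3 go.py .5458 -.3195 .017 -174.7
python3 - <<'E'
from h import *
c=optics.camera("top")["color"][:,:,::-1];s=optics.camera("scene")["color"][:,:,::-1]
a=cv2.resize(c[255:345,110:300],(570,270),interpolation=2); b=cv2.resize(s[160:360,110:350],(396,330),interpolation=2); d=cv2.resize(s[150:260,300:460],(400,275),interpolation=2)
o=np.zeros((600,800,3),np.uint8);o[:270,:570]=a;o[270:,:396]=b;o[270:545,400:]=d
cv2.imwrite("pics/c4.png",cv2.convertScaleAbs(o,alpha=1.6))
E
```

```text
time: 37.95
ee_pos: [0.546, -0.3212, 0.1475]
tcp_rot: [-180.0, -0.1, -174.6]
wrist_force: [1.3, 0.0, -0.5]
opening: 0.0584
grasp_force: 0.0
time: 39.2
ee_pos: [0.5464, -0.3195, 0.0886]
tcp_rot: [-179.9, 0.0, -174.7]
wrist_force: [-0.0, 0.4, 0.3]
opening: 0.0581
grasp_force: 0.0
t 39.2 az 0.0 tx 0.0006 ty 0.0001 tz 0.0716
```

View pics/c4.png

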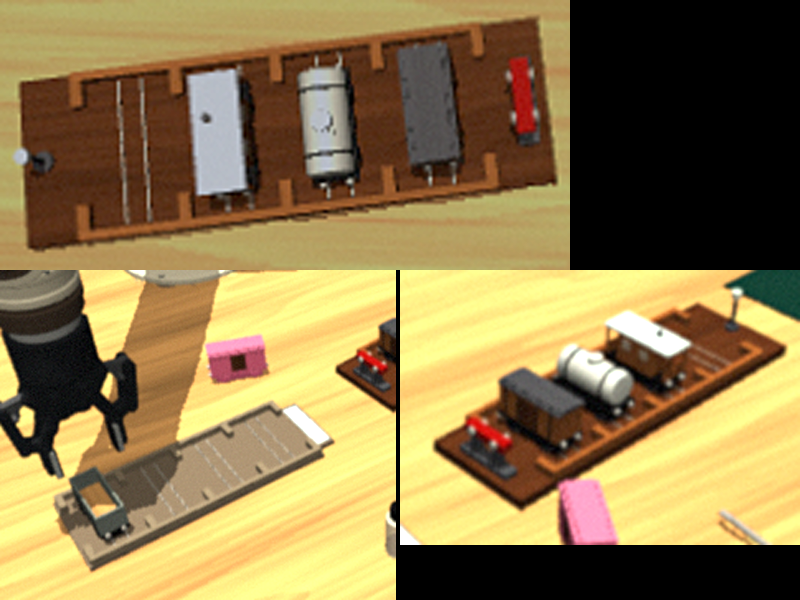

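Three wagons stand straight in the rack, and the gripper is centred over the open wagon.

```bash
python3 -m handwheel '[{"tx":0.0006,"ty":0,"tz":0.03,"ax":0,"ay":0,"az":0,"jaw":0.365},{"tx":0,"ty":0,"tz":0.02,"ax":0,"ay":0,"az":0,"jaw":0.365},{"tx":0,"ty":0,"tz":0.013,"ax":0,"ay":0,"az":0,"jaw":0.365},{"tx":0,"ty":0,"tz":0.008,"ax":0,"ay":0,"az":0,"jaw":0.365},{"tx":0,"ty":0,"tz":0,"ax":0,"ay":0,"az":0,"jaw":0.365},{"tx":0,"ty":0,"tz":0,"ax":0,"ay":0,"az":0,"jaw":-1},{"tx":0,"ty":0,"tz":0,"ax":0,"ay":0,"az":0,"jaw":-1},{"tx":0,"ty":0,"tz":0,"ax":0,"ay":0,"az":0,"jaw":-1},{"tx":0,"ty":0,"tz":0,"ax":0,"ay":0,"az":0,"jaw":-1},{"tx":0,"ty":0,"tz":0,"ax":0,"ay":0,"az":0,"jaw":-1}]' 30
python3 -m handwheel '[{"tx":0,"ty":0,"tz":-0.01,"ax":0,"ay":0,"az":0,"jaw":-1},{"tx":0,"ty":0,"tz":-0.02,"ax":0,"ay":0,"az":0,"jaw":-1},{"tx":0,"ty":0,"tz":-0.04,"ax":0,"ay":0,"az":0,"jaw":-1},{"tx":0,"ty":0,"tz":-0.04,"ax":0,"ay":0,"az":0,"jaw":-1},{"tx":0,"ty":0,"tz":-0.03,"ax":0,"ay":0,"az":0,"jaw":-1},{"tx":0,"ty":0,"tz":0,"ax":0,"ay":0,"az":-3.9,"jaw":-1},{"tx":0,"ty":0,"tz":0,"ax":0,"ay":0,"az":0,"jaw":-1},{"tx":0,"ty":0,"tz":0,"ax":0,"ay":0,"az":0,"jaw":-1},{"tx":0,"ty":0,"tz":0,"ax":0,"ay":0,"az":0,"jaw":-1},{"tx":0,"ty":0,"tz":0,"ax":0,"ay":0,"az":0,"jaw":-1}]'
python3 go.py .4598 .3266 .15 -170.77
```

```text
time: 40.55
ee_pos: [0.5463, -0.3199, 0.0185]
tcp_rot: [-179.9, 0.1, -174.7]
wrist_force: [-0.5, 0.7, 4.9]
opening: 0.032
grasp_force: 30.8
time: 41.8
ee_pos: [0.5457, -0.3194, 0.1573]
tcp_rot: [-180.0, -0.0, -170.8]
wrist_force: [-0.2, -0.1, -0.8]
opening: 0.0316
grasp_force: 30.0
t 41.8 az -0.04 tx -0.0188 ty 0.6514 tz 0.0073
```

```bash
python3 -m handwheel '[{"tx":-0.0016,"ty":0.03,"tz":0,"ax":0,"ay":0,"az":0,"jaw":-1},{"tx":-0.0016,"ty":0.05,"tz":0,"ax":0,"ay":0,"az":0,"jaw":-1},{"tx":-0.0016,"ty":0.058,"tz":0,"ax":0,"ay":0,"az":0,"jaw":-1},{"tx":-0.0016,"ty":0.058,"tz":0,"ax":0,"ay":0,"az":0,"jaw":-1},{"tx":-0.0016,"ty":0.058,"tz":0,"ax":0,"ay":0,"az":0,"jaw":-1},{"tx":-0.0016,"ty":0.058,"tz":0,"ax":0,"ay":0,"az":0,"jaw":-1},{"tx":-0.0016,"ty":0.058,"tz":0,"ax":0,"ay":0,"az":0,"jaw":-1},{"tx":-0.0016,"ty":0.058,"tz":0,"ax":0,"ay":0,"az":0,"jaw":-1},{"tx":-0.0016,"ty":0.058,"tz":0,"ax":0,"ay":0,"az":0,"jaw":-1},{"tx":-0.0016,"ty":0.058,"tz":0,"ax":0,"ay":0,"az":0,"jaw":-1}]'
python3 -m handwheel '[{"tx":-0.0014,"ty":0.0574,"tz":0,"ax":0,"ay":0,"az":0,"jaw":-1},{"tx":-0.0014,"ty":0.05,"tz":0,"ax":0,"ay":0,"az":0,"jaw":-1},{"tx":0,"ty":0,"tz":0,"ax":0,"ay":0,"az":0,"jaw":-1},{"tx":0,"ty":0,"tz":0.03,"ax":0,"ay":0,"az":0,"jaw":-1},{"tx":0,"ty":0,"tz":0.03,"ax":0,"ay":0,"az":0,"jaw":-1},{"tx":0,"ty":0,"tz":0,"ax":0,"ay":0,"az":0,"jaw":-1},{"tx":0,"ty":0,"tz":0,"ax":0,"ay":0,"az":0,"jaw":-1},{"tx":0,"ty":0,"tz":0,"ax":0,"ay":0,"az":0,"jaw":-1},{"tx":0,"ty":0,"tz":0,"ax":0,"ay":0,"az":0,"jaw":-1},{"tx":0,"ty":0,"tz":0,"ax":0,"ay":0,"az":0,"jaw":-1}]'
python3 go.py .4598 .3266 .0252 -170.77
```

```text
time: 43.05
ee_pos: [0.474, 0.2219, 0.1571]
tcp_rot: [-179.9, 0.0, -170.8]
wrist_force: [1.3, -0.2, 0.0]
opening: 0.0317
grasp_force: 30.1
time: 44.3
ee_pos: [0.4603, 0.3266, 0.0973]
tcp_rot: [-180.0, 0.0, -170.8]
wrist_force: [-0.5, -0.1, -0.5]
opening: 0.0312
grasp_force: 30.2
t 44.3 az -0.02 tx 0.0005 ty 0.0001 tz 0.0721
```

```bash
python3 -m handwheel '[{"tx":0,"ty":0,"tz":0.03,"ax":0,"ay":0,"az":0,"jaw":-1},{"tx":0,"ty":0,"tz":0.025,"ax":0,"ay":0,"az":0,"jaw":-1},{"tx":0,"ty":0,"tz":0.011,"ax":0,"ay":0,"az":0,"jaw":-1},{"tx":0,"ty":0,"tz":0.004,"ax":0,"ay":0,"az":0,"jaw":-1},{"tx":0,"ty":0,"tz":0.002,"ax":0,"ay":0,"az":0,"jaw":-1},{"tx":0,"ty":0,"tz":0,"ax":0,"ay":0,"az":0,"jaw":-1},{"tx":0,"ty":0,"tz":0,"ax":0,"ay":0,"az":0,"jaw":-1},{"tx":0,"ty":0,"tz":0,"ax":0,"ay":0,"az":0,"jaw":-1},{"tx":0,"ty":0,"tz":0,"ax":0,"ay":0,"az":0,"jaw":-1},{"tx":0,"ty":0,"tz":0,"ax":0,"ay":0,"az":0,"jaw":-1}]'
python3 -m handwheel '[{"tx":0,"ty":0,"tz":0,"ax":0,"ay":0,"az":0,"jaw":0.2},{"tx":0,"ty":0,"tz":0,"ax":0,"ay":0,"az":0,"jaw":0.2},{"tx":0,"ty":0,"tz":0,"ax":0,"ay":0,"az":0,"jaw":0.2},{"tx":0,"ty":0,"tz":0,"ax":0,"ay":0,"az":0,"jaw":0.2},{"tx":0,"ty":0,"tz":-0.02,"ax":0,"ay":0,"az":0,"jaw":0.2},{"tx":0,"ty":0,"tz":-0.04,"ax":0,"ay":0,"az":0,"jaw":0.2},{"tx":0,"ty":0,"tz":-0.06,"ax":0,"ay":0,"az":0,"jaw":0.2},{"tx":0,"ty":0,"tz":-0.06,"ax":0,"ay":0,"az":0,"jaw":0.2},{"tx":0,"ty":0,"tz":0,"ax":0,"ay":0,"az":0,"jaw":0.2},{"tx":0,"ty":0,"tz":0,"ax":0,"ay":0,"az":0,"jaw":0.2}]'
python3 -m handwheel '[{"tx":0,"ty":-0.05,"tz":0,"ax":0,"ay":0,"az":0,"jaw":0.2},{"tx":0,"ty":-0.05,"tz":0,"ax":0,"ay":0,"az":0,"jaw":0.2},{"tx":0,"ty":-0.05,"tz":0,"ax":0,"ay":0,"az":0,"jaw":0.2},{"tx":0,"ty":-0.05,"tz":0,"ax":0,"ay":0,"az":0,"jaw":0.2},{"tx":0,"ty":-0.05,"tz":0,"ax":0,"ay":0,"az":0,"jaw":0.2},{"tx":0,"ty":-0.05,"tz":0,"ax":0,"ay":0,"az":0,"jaw":0.2},{"tx":0,"ty":-0.05,"tz":0,"ax":0,"ay":0,"az":0,"jaw":0.2},{"tx":0,"ty":-0.05,"tz":0,"ax":0,"ay":0,"az":0,"jaw":0.2},{"tx":0,"ty":0,"tz":0,"ax":0,"ay":0,"az":0,"jaw":0.2},{"tx":0,"ty":0,"tz":0,"ax":0,"ay":0,"az":0,"jaw":0.2}]'
python3 - <<'E'
from h import *
c=optics.camera("top")["color"][:,:,::-1];s=optics.camera("scene")["color"][:,:,::-1]
a=cv2.resize(c[255:345,110:300],(570,270),interpolation=2); b=cv2.resize(s,(396,297),interpolation=2); d=cv2.resize(s[150:260,300:460],(400,275),interpolation=2)
o=np.zeros((600,800,3),np.uint8);o[:270,:570]=a;o[270:567,:396]=b;o[270:545,400:]=d
cv2.imwrite("pics/c5.png",cv2.convertScaleAbs(o,alpha=1.6))
E
```

```text
time: 45.55
ee_pos: [0.4602, 0.3264, 0.0249]
tcp_rot: [-179.9, 0.0, -170.8]
wrist_force: [-0.3, -0.2, 0.1]
opening: 0.0319
grasp_force: 30.2
time: 46.8
ee_pos: [0.4601, 0.3266, 0.2044]
tcp_rot: [-179.9, -0.0, -170.8]
wrist_force: [0.2, 0.0, -0.1]
opening: 0.0513
grasp_force: 0.0
time: 48.05
ee_pos: [0.5235, -0.0681, 0.2038]
tcp_rot: [-180.0, -0.1, -170.8]
wrist_force: [1.1, -0.0, 0.8]
opening: 0.0512
grasp_force: 0.0
```

View pics/c5.png

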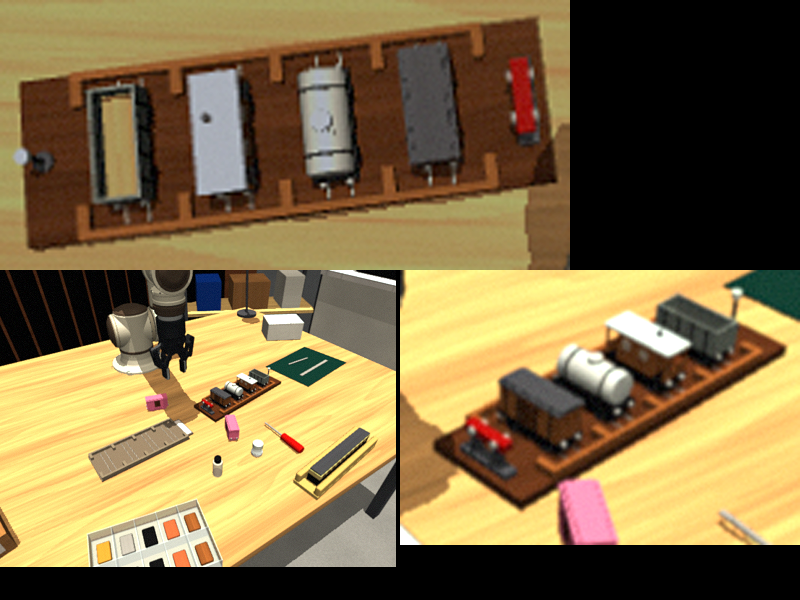

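All four wagons stand upright and in line. From the stop, they are the van (430,105), tank (327,122), brake van (217,130) and open wagon (118,140). The other items are untouched and the arm is clear.

```bash
python3 -c "
from workcell import workorder;print(workorder.job_done())"
```

```text
the job is handed in; nothing more can be done
None
```

I handed the job in at about 48 s with van, tank, brake van and open wagon standing upright, in line and released in the rack, in that order from the buffer stop; the van was regripped once in its bay to straighten it, after an accidental swing of the empty arm that disturbed nothing.

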